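# Check a copper pipe on the inspection stand

### The arm

A 6-joint arm with a two-finger parallel gripper is mounted at the origin on the work surface. World frame = base frame: x ahead of the robot, y to its left, z up, the work surface at z = 0. Lengths are in m, angles in rad, forces in N, time in s.
With the tool pointing down it reaches from about 0.35 to 0.775 m from the base axis. Payload 7.3 kg.
Tool frame: the origin (TCP) lies between the finger pads, 19 mm behind the fingertips; this is the grasp point; z points along the fingers, y is the direction in which the jaws open and shut (so a half turn about z gives the same grasp; the last joint's range is limited). The gripper opens to 92 mm and grips with 3 to 60 N. Pads are 19 mm wide; open, the fingers measure 130 mm over their backs; the gripper's body (75 mm by 190 mm) begins 47 mm behind the grasp point.
Start: joints at [-1.34, 0.342, 1.524, -0, 1.275, -0.146], TCP at [0.193, -0.488, 0.246] pointing down, gripper open.
Joint ranges: [-2.53, 2.53], [-0.77, 2.02], [0.04, 2.7], [-1, 4.14], [0.28, 2.66], [-3.11, 3.11]. Speed limits (rad/s): [2.57, 2.57, 3.14, 3.14, 3.14, 3.14].

### API

Orientations are given as [roll, pitch, yaw] about the fixed x, y, z axes, in that order (R = Rz(yaw) Ry(pitch) Rx(roll)).
In Python, from cell import robot gives the robot as it stands.
- The arm moves only by the tool jog_arm, never from a script. Its argument "deltas" is one flat list of numbers, 6 for each row, row after row: the shift along the world's x, y, z in units of 0.1 m (1.0 is 0.1 m), then the turn, a rotation vector about the world's x, y, z in units of 90 degrees (1.0 is 90 degrees). A call has 1 to 5 rows; each row is the pose to reach, as a shift and turn from the pose commanded when the call began; what a row does not reach only later rows make up. A row lasts 1/12 s, in which the tool goes at most 41.7 mm and 7.16 degrees, less where a joint would pass 70% of its speed; a pose out of reach is approached as far as the arm can. A call with a number of a shift or a turn outside -1 to 1 is refused whole. A call with a gripper value outside its range is refused whole. "claw" is the opening, from 0 (shut) to 1 (fully open), set as the call begins (left out, the last holds). The fingers move at their own pace and stop on an object; "newtons" is the grip in N (left out, the last holds). Time passes only in rows, so rows that repeat a pose let the fingers close. It gives the time, the measured TCP pose, the force and the opening at its end, in the units of the state.
- robot.observe(): the state, without advancing time (a new reading comes with each control period).
- robot.read_camera(name): name is "scene" or "side" or "wrist"; returns the picture (384x512x3 uint8, red, green, blue); there is no depth.
- robot.camera_params(name): a dict with "fx", "fy", "cx", "cy" (pixels), "R" (3x3) and "t" (3): a world point X has camera coordinates R X + t. Camera axes: x right, y down, z forward; pixel columns grow to the right and rows downward; lengths in m; the calibration is good to about 2 mm. A picture is of the moment at which its call begins: read the wrist's pose just before it. camera_params takes no time and is no camera call; for the wrist camera it gives the pose at the moment of the call.
- robot.hand_in(): hands the job in, once; it reports no verdict.
The state is a dict: "time": time; "qpos": joint angles; "qvel": joint speeds; "joint_efforts": joint torques, N m; "tool_pos": TCP position; "tool_rot": TCP orientation; "contact_force": force on the tool from outside, world axes, zero at the start; "torque": the same for the moment, N m; "opening": finger opening in m.
Only numpy, scipy, OpenCV 4.12 (cv2) and the standard library are available. Lean on these libraries where they do the work, as an engineer would, in place of code of your own. Each camera call takes 0.05 s, during which the arm holds its last target. There are 200 camera calls.

### The job

Lay the copper pipe in both V-rests of the inspection stand, under the light bar, without dropping it, and let go of it. Then take the orange probe from its sloping cradle and touch its ball tip on the pipe's blue ring and after that on the white ring, resting it about half a second on each. Lay the probe back fully home in its cradle, with the pipe still seated in both rests; do not drop either of them, and leave the other things on the bench where they are.

Things in the scene. Friction and masses are not known exactly. Their poses are not given: they have to be found in the camera images.
- light_bar (a point): middle of the underside of the stand's aluminium light bar, 253 mm above the bench, at x = 20 mm of the stand. The bar runs along the stand's y: 30 mm wide (stand x = 5 to 35), 24 mm high, 300 mm long, on posts 20 x 16 mm at stand x = 22, y = -142 and +142 mm. It hangs over the rests, leaving no room for a vertical gripper.
- stand: fixed inspection stand: base plate 90 (x) by 310 (y), 12 mm thick, and two blue uprights 12 mm thick at y = -50 and +50 mm, each with a 90-degree V-notch open upward, 62 mm wide at its mouth, tips 131 mm above the bench. A pipe seated in both has its axis along y, 120 mm up, at x = 0. Origin on the bench midway between the rests; x away from the robot (yaw 0), z up.
- stand_mid (a point): point midway between the two V-rests where the middle of the seated pipe's axis belongs, 120 mm above the bench; axes as the stand's
- pipe: copper pipe, 200 mm long, 28 mm diameter, 0.4 kg, a brass hexagon union (36 mm across flats, 22 mm long) at each end, bare round pipe between; starts lying on the bench, axis 18 mm up. Painted rings, 12 mm wide, all round: blue 26 mm from the middle on the +y side, white 26 mm on the -y side. Origin at its middle on the axis, y along the axis.
- blue_ring (a point): centre (on the pipe's axis) of the blue ring; the pipe's surface is 14 mm from here
- white_ring (a point): centre (on the pipe's axis) of the white ring; the pipe's surface is 14 mm from here
- probe: gauge probe, 170 mm long, 0.14 kg: steel ball tip of 5 mm radius, stem 8 mm across, then a straight orange square handle 24 x 24 mm from 60 to 170 mm. Origin at the ball's centre; z along the probe to the handle; x, y square to the handle's faces. Starts in its cradle leaning 25 degrees from vertical, handle up and toward the robot, tip down and away.
- probe_grip (a point): point on the axis of the probe's handle, 143 mm from the tip centre: a good place for the TCP
- cradle: fixed probe cradle: base plate 160 (x) by 80 (y) by 8 mm; black channel 32 mm wide inside, 48 outside, 16 deep, closed by a foot under the ball tip, ending 115 mm up the probe from the ball (the top 55 mm of handle stands free). Up along the lying probe is (-0.423, 0, 0.906), the open side faces (0.906, 0, 0.423). Origin on the bench at the plate's centre; x away from the robot, z up.
- cradle_tip (a point): where the centre of the probe's ball tip is when the probe is home in the cradle: (60, 0, 30) mm in the cradle's frame
- cradle_grip (a point): where the point 143 mm up the probe's axis is when the probe is home in the cradle: (0, 0, 159.6) mm in the cradle's frame
- wrench: bystander, loose on the bench: open-ended wrench, 170 mm long; origin at its underside; leave it alone
- tape_roll: bystander, loose on the bench: white plastic ring like a tape roll, 60 mm across, 19 mm high; origin at its underside; leave it alone
- flux_tin: bystander, loose on the bench: round tin, 68 mm across, 60 mm high; origin at its underside; leave it alone
- valve: bystander, loose on the bench: brass ball valve lying on its body with a red lever on top, about 115 mm long, 70 mm high; origin at its underside; leave it alone
- tee: bystander, loose on the bench: white plastic pipe tee, 100 x 76 mm, 42 mm high; origin at its underside; leave it alone
- reducer: bystander, loose on the bench: upright brass reducer, 48 mm across, 50 mm high; origin at its underside; leave it alone
There are look-alikes about, which are no part of the job. What is shaped like the pipe but pink or red is not meant.

How it is judged:
On the way, in this order (a step that is already met when the one before it is completed fails the run):
1. the pipe lies in both V-rests and the fingers have let go of it (x of pipe in the frame of stand between -0.006 and 0.006 m and y of pipe in the frame of stand between -0.024 and 0.024 m and z of pipe in the frame of stand between 0.114 and 0.126 m and angle between the y axis of pipe and the y axis of stand, either way round below 0.08 rad and linear speed of pipe below 0.03 m/s and contact force between the fingers and pipe below 0.05 N), for 0.3 s.
2. the held probe's ball tip rests on the blue ring, the pipe being seated in the rests (contact force between probe and pipe above 0.3 N and distance between probe and blue_ring below 0.022 m and contact force between the fingers and probe above 0.5 N and x of pipe in the frame of stand between -0.006 and 0.006 m and y of pipe in the frame of stand between -0.024 and 0.024 m and z of pipe in the frame of stand between 0.114 and 0.126 m and angle between the y axis of pipe and the y axis of stand, either way round below 0.08 rad and linear speed of pipe below 0.03 m/s), for 0.2 s.
3. the held probe's ball tip rests on the white ring, the pipe being seated in the rests (contact force between probe and pipe above 0.3 N and distance between probe and white_ring below 0.022 m and contact force between the fingers and probe above 0.5 N and x of pipe in the frame of stand between -0.006 and 0.006 m and y of pipe in the frame of stand between -0.024 and 0.024 m and z of pipe in the frame of stand between 0.114 and 0.126 m and angle between the y axis of pipe and the y axis of stand, either way round below 0.08 rad and linear speed of pipe below 0.03 m/s), for 0.2 s.
At the end, for the whole second after the job is handed in: Pipe at rest in both V-rests: middle within 6 mm across the stand and in height, 24 mm along it, axis within 0.08 rad of the stand's y. Probe at rest in its cradle: ball tip within 12 mm of cradle_tip, grip point within 14 mm of cradle_grip. Neither is held (all of step 1 and distance between probe and cradle_tip below 0.012 m and distance between probe_grip and cradle_grip below 0.014 m and linear speed of probe below 0.03 m/s and contact force between the fingers and probe below 0.05 N); the robot touches nothing.
It fails at once if the pipe is dropped: it moves faster than 0.6 m/s out of the fingers' grip (linear speed of pipe above 0.6 m/s and contact force between the fingers and pipe below 0.05 N).
It fails at once if the probe is dropped: it moves faster than 0.6 m/s out of the fingers' grip (linear speed of probe above 0.6 m/s and contact force between the fingers and probe below 0.05 N).
It fails at once if a bystander is pushed more than 40 mm from where it stood (distance of any of wrench, tape_roll, flux_tin, valve, tee, reducer from where it was at the start of the episode above 0.04 m).
It also fails if it takes over 72 s, if anything falls off the work surface, if the arm or the gripper's body presses on something with over 40 N, if the wrist force passes 120 N, or if a joint passes its speed limit or range.

## Working session

There is one attempt and no reset: what is moved stays moved. The work goes in short steps, Python scripts to look and compute and a tool call to move; the robot and the scene stay as the last step left them, time stands still between calls to the robot, and variables do not carry over. Pictures are saved under pics/ and viewed, about 8 in all and at most 12, crops included, and the job is handed in when it is done.

Besides the shell and the picture viewer there is one more tool, called by a JSON object that holds its "method" and its "body". jog_arm: Moves the arm, as the interface text tells. Its arguments: {"type":"object","properties":{"deltas":{"type":"array","items":{"type":"number"}},"claw":{"type":"number"},"newtons":{"type":"number"}},"required":["deltas"]}

```bash
mkdir -p pics; ls; python3 - <<'E'
from cell import robot
import cv2
s=robot.observe(); print(s['time'],s['tool_pos'],s['tool_rot'],s['opening'])
for n in("scene","side"):
    im=robot.read_camera(n); cv2.imwrite(f"pics/{n}0.png",cv2.resize(im[:,:,::-1],(768,576),interpolation=cv2.INTER_CUBIC))
    p=robot.camera_params(n); print(n,p)
E
```

```text
pics
0.0 [ 0.19311199 -0.48779094  0.24485351] [-3.14008698e+00 -2.16802980e-04  3.76798848e-01] 0.09196642671673003
scene {'fx': 412.5662591228442, 'fy': 412.5662591228442, 'cx': 249.4697376644257, 'cy': 194.06707165013378, 'R': array([[-0.87049074,  0.49188682, -0.01712397],
       [ 0.35200871,  0.59787799, -0.72016094],
       [-0.34399963, -0.63292122, -0.69359569]]), 't': array([ 0.47089908, -0.07827453,  1.45556457])}
side {'fx': 419.5559358980769, 'fy': 419.5559358980769, 'cx': 252.32782122713851, 'cy': 187.7188677014832, 'R': array([[-0.64161103, -0.76690891,  0.01363809],
       [-0.53234804,  0.43243122, -0.72774227],
       [ 0.5522145 , -0.47418768, -0.6857151 ]]), 't': array([0.35869976, 0.42553393, 0.92716538])}
```

View pics/scene0.png

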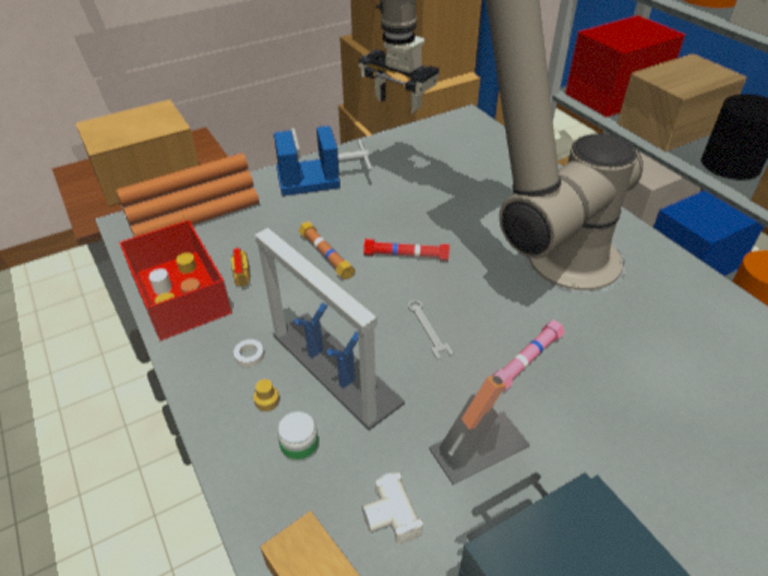

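View pics/side0.png

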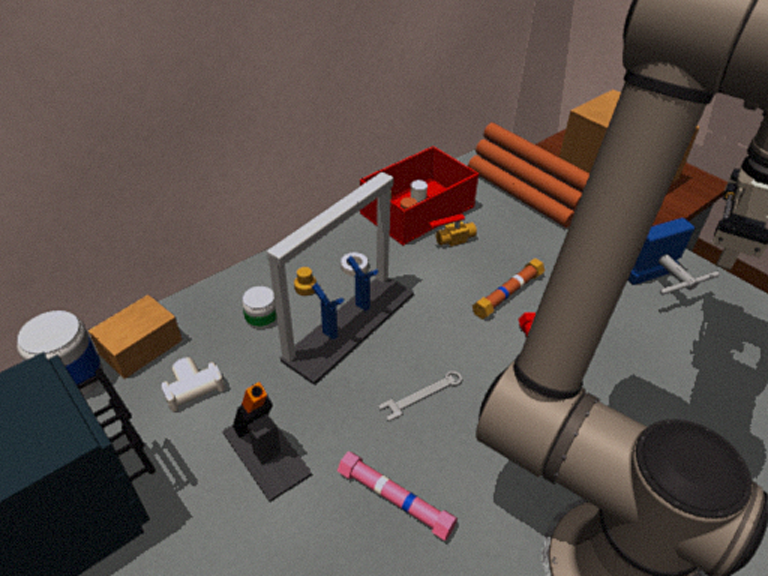

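The copper pipe with brass ends is at scene (327,250) and side (510,288). The red pipe at scene (407,250) and the pink one at scene (527,355) are look-alikes. The stand is at scene (335,350) and the cradle at scene (478,440). Next I'll enlarge for measurement.

```bash
python3 - <<'E'
import cv2,numpy as np
def crop(n,x,y,w=100,h=150,k=4):
    im=cv2.imread(f"pics/{n}0.png"); im=cv2.resize(im,(512,384),interpolation=cv2.INTER_AREA)
    c=cv2.resize(im[y:y+h,x:x+w],None,fx=k,fy=k,interpolation=cv2.INTER_CUBIC)
    return c
cv2.imwrite("pics/stand.png",np.hstack([crop("scene",170,145),crop("side",180,110)]))
a=np.hstack([crop("scene",275,205,100,115),crop("side",145,245,100,115)])
b=np.hstack([crop("scene",190,140,100,50)[:140],crop("side",290,165,100,50)[:140]])
cv2.imwrite("pics/cradle.png",np.vstack([a,b]))
E
```

```text
(no output)
```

View pics/stand.png

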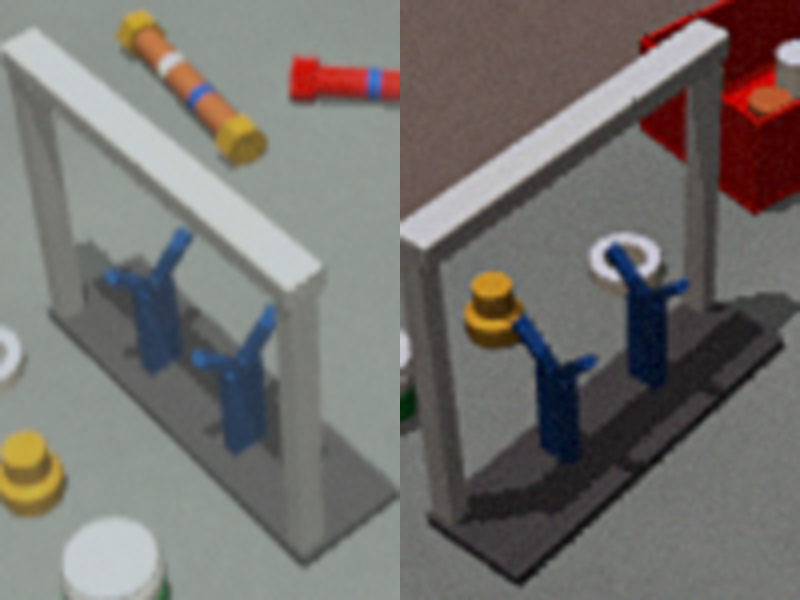

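View pics/cradle.png

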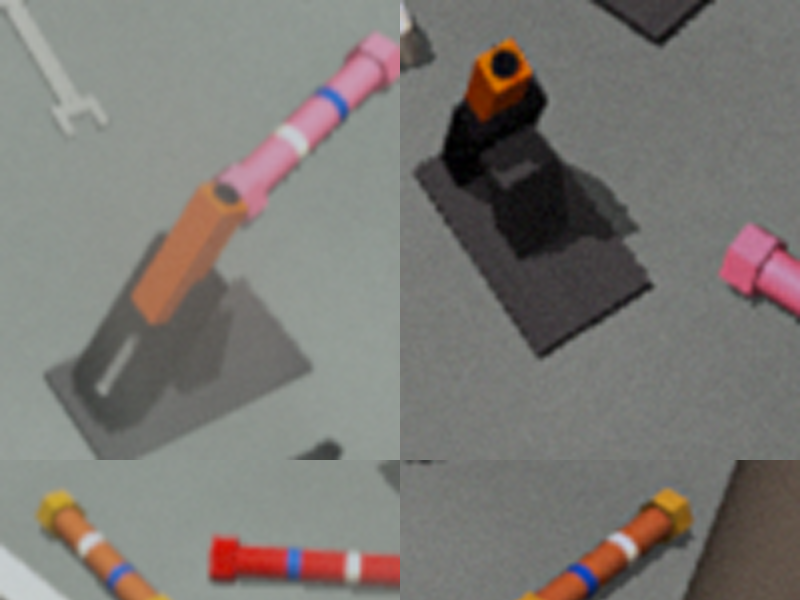

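```bash
cat > lib.py <<'E'
import numpy as np
from scipy.optimize import least_squares
from scipy.spatial.transform import Rotation as Ro
from cell import robot
def proj(p,X): 
    c=np.asarray(X)@p['R'].T+p['t']; return np.c_[c[:,0]/c[:,2]*p['fx']+p['cx'],c[:,1]/c[:,2]*p['fy']+p['cy']]
def world(q,X):
    return Ro.from_euler('z',q[2]).apply(np.asarray(X,float)/1000)+[q[0],q[1],0]
def fit(obs,q0):  # obs: list of (params, model mm, px)
    f=lambda q:np.concatenate([(proj(p,world(q,M))-np.asarray(P)).ravel() for p,M,P in obs])
    r=least_squares(f,q0,loss='soft_l1'); return r.x,r.fun.reshape(-1,2)
E
python3 - <<'E'
from lib import *
S,D=robot.camera_params("scene"),robot.camera_params("side")
def px(P,ox,oy,sx=0,sy=0): return (np.array(P,float)-[sx,sy])/4+[ox,oy]
b=277
sm=[(5,-150,b),(35,-150,b),(5,150,b),(35,150,b),(45,-155,12),(45,155,12),(-45,155,12)]
sp=px([(38,28),(5,48),(322,270),(285,293),(48,315),(305,555),(398,492)],170,145)
dm=[(5,150,b),(5,-150,b),(35,-150,b),(-45,155,12),(-45,-155,12),(45,155,12)]
dp=px([(425,248),(727,42),(700,22),(520,578),(783,345),(430,518)],180,110,400)
q,r=fit([(S,sm,sp),(D,dm,dp)],[.6,0,0]);print("stand",q.round(4),r.round(1).tolist())
cm=[(80,-40,8),(-80,40,8),(-80,-40,8),(-11.9,0,184)]
cp=px([(45,375),(312,367),(238,280),(230,195)],275,205)
em=[(-80,40,8),(-80,-40,8),(80,40,8),(-11.9,0,184)]
ep=px([(540,355),(652,285),(415,172),(505,63)],145,245,400)
q,r=fit([(S,cm,cp),(D,em,ep)],[.5,.3,0]);print("cradle",q.round(4),r.round(1).tolist())
pm=[(0,26,18),(0,-26,18)]
q,r=fit([(S,pm,px([(201,95),(171,63)],170,145)),(D,pm,px([(583,577),(622,545)],290,165,400,460)),
 (S,[(0,-91,18),(0,91,18)],px([(138,33),(243,142)],170,145))],[.6,-.3,.5]);print("pipe",q.round(4),r.round(1).tolist())
E
```

```text
stand [0.6407 0.0151 0.2002] [[1.0, -1.7], [-0.1, -2.1], [3.5, -2.5], [2.8, -1.9], [-1.8, -1.2], [-1.2, 2.6], [-0.0, 0.1], [-0.1, 1.7], [1.1, -1.6], [-0.5, -0.4], [-3.2, -0.0], [-2.0, -2.3], [-3.8, -1.0]]
cradle [ 0.497   0.3    -0.0286] [[-0.3, -1.3], [0.6, -1.3], [0.9, -1.7], [-1.0, -0.4], [-0.5, 0.2], [-0.3, -1.2], [-1.7, -0.1], [-0.6, 0.9]]
pipe [ 0.4977 -0.3146  0.0802] [[0.1, -0.0], [0.1, 0.3], [-0.4, 1.0], [-0.3, 1.2], [-0.6, -1.3], [-0.7, -1.7]]
```

{"method": "jog_arm", "body": {"deltas": [1,0.58,0,0,0,0.27,1,0.58,0,0,0,0.27,1,0.58,0,0,0,0.27,1,0.58,0,0,0,0.27], "claw": 1}}

```text
time: 0.43
tool_pos: [0.2971, -0.427, 0.2452]
tool_rot: [-3.141, -0.003, 0.812]
contact_force: [0.3, 1.1, -0.6]
opening: 0.0921
```

{"method": "jog_arm", "body": {"deltas": [1,0.58,0,0,0,0.27,1,0.58,0,0,0,0.27,1,0.58,0,0,0,0.27,1,0.58,0,0,0,0.27]}}

```text
time: 0.77
tool_pos: [0.3972, -0.3689, 0.2451]
tool_rot: [3.141, -0.002, 1.236]
contact_force: [-0.0, 0.3, 0.3]
opening: 0.0919
```

{"method": "jog_arm", "body": {"deltas": [1,0.58,0,0,0,0.27,1,0.58,0,0,0,0.27,1,0.58,0,0,0,0.27,1,0.58,0,0,0,0.27,1,0.58,0,0,0,0.27]}}

```text
time: 1.18
tool_pos: [0.4943, -0.3127, 0.2447]
tool_rot: [-3.141, -0.001, 1.654]
contact_force: [-0.3, 0.4, -0.4]
opening: 0.0916
```

```bash
python3 - <<'E'
from lib import *
import cv2
s=robot.observe(); print(s['time'],s['tool_pos'],s['tool_rot'],s['qpos'],s['contact_force'])
p=robot.camera_params("wrist"); im=robot.read_camera("wrist"); np.save("w1.npy",np.array([p],object),allow_pickle=True)
cv2.imwrite("pics/w1.png",cv2.resize(im[:,:,::-1],(768,576)))
print(p, proj(p,world([.4977,-.3146,.0802],[(0,26,18),(0,-26,18),(0,0,18)]))*1.5)
E
```

```text
1.1833 [ 0.4943302  -0.31274635  0.24468792] [-3.14067971e+00 -9.10645044e-04  1.65409228e+00] [-6.95079935e-01  4.54150655e-01  1.35223380e+00  7.63998737e-06
  1.33649765e+00 -7.78378079e-01] [-0.28081134  0.39343886 -0.41861335]
{'fx': 267.7993190921046, 'fy': 267.7993190921046, 'cx': 250.82528497520718, 'cy': 193.4142589225803, 'R': array([[ 0.99648027,  0.0838139 , -0.00151748],
       [ 0.08050308, -0.95175615,  0.29610722],
       [ 0.02337363, -0.29518717, -0.9551535 ]]), 't': array([-0.4669441 , -0.37418036,  0.28669363])} [[379.2048601  230.68876788]
 [378.88201238 285.35638531]
 [379.04011329 258.58525018]]
```

View pics/w1.png

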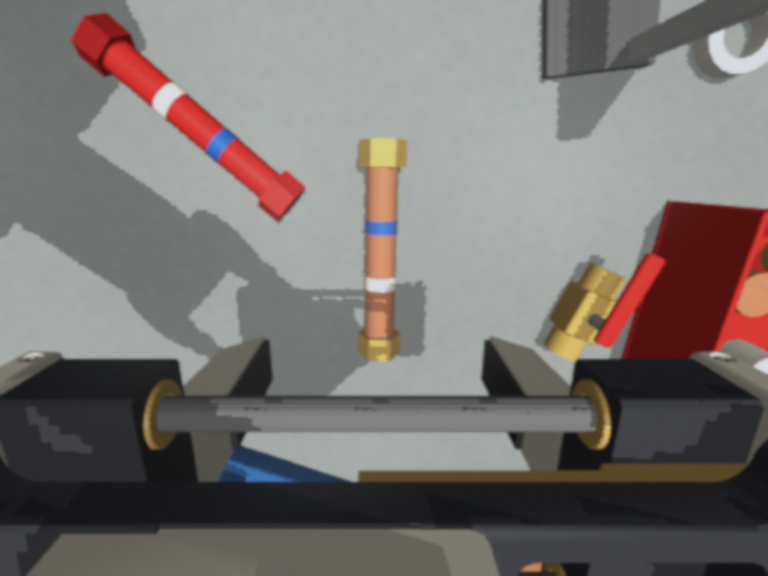

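Copper pipe confirmed: its blue ring is at (382,228) and white at (380,285), within 3 px of the prediction. The red look-alike's end at (290,190) is clear of the fingers.

{"method": "jog_arm", "body": {"deltas": [0.04,-0.01,-1,0,0,0,0.04,-0.01,-1,0,0,0,0.04,-0.01,-1,0,0,0]}}

```text
time: 1.48
tool_pos: [0.4943, -0.3144, 0.1407]
tool_rot: [-3.136, -0.005, 1.645]
contact_force: [-0.5, 0.8, -1.2]
opening: 0.0919
```

{"method": "jog_arm", "body": {"deltas": [0,0,-0.9,0,0,0,0,0,-0.9,0,0,0,0,0,-0.9,0,0,0,0,0,-0.9,0,0,0]}}

```text
time: 1.82
tool_pos: [0.4949, -0.3146, 0.0531]
tool_rot: [-3.137, -0.005, 1.646]
contact_force: [0.8, 0.8, 0.6]
opening: 0.0915
```

{"method": "jog_arm", "body": {"deltas": [0,0,-0.15,0,0,0,0,0,-0.32,0,0,0,0,0,-0.32,0,0,0,0,0,-0.32,0,0,0]}}

```text
time: 2.15
tool_pos: [0.4977, -0.3161, 0.0255]
tool_rot: [3.14, 0.001, 1.648]
contact_force: [0.2, 0.2, -0.0]
opening: 0.0917
```

{"method": "jog_arm", "body": {"deltas": [0,0,0,0,0,0,0,0,0,0,0,0,0,0,0,0,0,0,0,0,0,0,0,0,0,0,0,0,0,0], "claw": 0, "newtons": 40}}

```text
time: 2.57
tool_pos: [0.4974, -0.3153, 0.0241]
tool_rot: [3.141, 0.001, 1.649]
contact_force: [0.3, 0.2, -0.1]
opening: 0.0632
```

{"method": "jog_arm", "body": {"deltas": [0,0,0,0,0,0,0,0,0,0,0,0,0,0,0,0,0,0,0,0,0,0,0,0,0,0,0,0,0,0]}}

```text
time: 2.98
tool_pos: [0.4972, -0.3151, 0.0235]
tool_rot: [-3.142, -0.0, 1.649]
contact_force: [0.3, 0.8, 0.3]
opening: 0.0296
```

{"method": "jog_arm", "body": {"deltas": [0,0,0,0,0,0,0,0,0,0,0,0,0,0,0,0,0,0]}}

```text
time: 3.23
tool_pos: [0.4974, -0.3152, 0.0235]
tool_rot: [3.141, 0.0, 1.649]
contact_force: [1.5, 0.5, -0.7]
opening: 0.0271
```

{"method": "jog_arm", "body": {"deltas": [0,0,0.1,0,0,0,0,0,0.4,0,0,0,0,0,0.7,0,0,0,0,0,1,0,0,0]}}

```text
time: 3.57
tool_pos: [0.4963, -0.3146, 0.1243]
tool_rot: [-3.139, -0.002, 1.649]
contact_force: [0.9, -0.2, -4.6]
opening: 0.0268
```

{"method": "jog_arm", "body": {"deltas": [0,0.15,0.3,0,0,0.02,0,0.4,0.6,0,0,0.04,0,0.7,0.8,0,0,0.06,0,1,1,0,0,0.076]}}

```text
time: 3.9
tool_pos: [0.4964, -0.2142, 0.2251]
tool_rot: [-3.142, 0.0, 1.769]
contact_force: [1.2, -0.8, -4.5]
opening: 0.0274
```

{"method": "jog_arm", "body": {"deltas": [0,0.3,0.1,0.014,-0.071,0,0,0.5,0.1,0.029,-0.142,0,0,0.7,0.1,0.043,-0.212,0,0,0.9,0.1,0.058,-0.283,0,0,1,0.1,0.072,-0.354,0]}}

```text
time: 4.32
tool_pos: [0.4958, -0.113, 0.2338]
tool_rot: [2.577, -0.002, 1.771]
contact_force: [0.1, 2.1, -4.8]
opening: 0.0269
```

{"method": "jog_arm", "body": {"deltas": [0,0.3,0.1,0.014,-0.071,0,0,0.5,0.1,0.029,-0.142,0,0,0.7,0.1,0.043,-0.212,0,0,0.9,0.1,0.058,-0.283,0,0,1,0.1,0.072,-0.354,0]}}

```text
time: 4.73
tool_pos: [0.4981, -0.0231, 0.2436]
tool_rot: [2.207, -0.017, 1.795]
contact_force: [0.7, 0.8, -4.9]
opening: 0.0273
```

```bash
python3 - <<'E'
from lib import *
import cv2
s=robot.observe(); print(s['time'],s['tool_pos'],Ro.from_euler('xyz',s['tool_rot']).as_matrix().round(3),s['qpos'].round(3),s['contact_force'],s['opening'])
np.save("side1.npy",robot.read_camera("side"))
p=robot.camera_params("wrist"); im=robot.read_camera("wrist"); np.save("w2.npy",np.array([p],object),allow_pickle=True)
q=[.6407,.0151,.2002]; M=[(5,150,253),(5,-150,253),(-31,-44,131),(-31,44,131),(-45,-155,12),(-45,155,12)]
print((proj(p,world(q,M))*1.5).round())
cv2.imwrite("pics/w2.png",cv2.resize(im[:,:,::-1],(768,576)))
E
```

```text
4.7333 [ 0.49810169 -0.02309769  0.24362836] [[-0.222  0.582  0.782]
 [ 0.975  0.119  0.188]
 [ 0.017  0.804 -0.594]] [-0.573  0.071  2.307  1.555  0.621 -2.087] [ 0.72066368  0.84554765 -4.9135913 ] 0.02726620741479414
[[551.  32.]
 [505. 477.]
 [350. 327.]
 [348. 215.]
 [253. 409.]
 [222.  69.]]
```

View pics/w2.png

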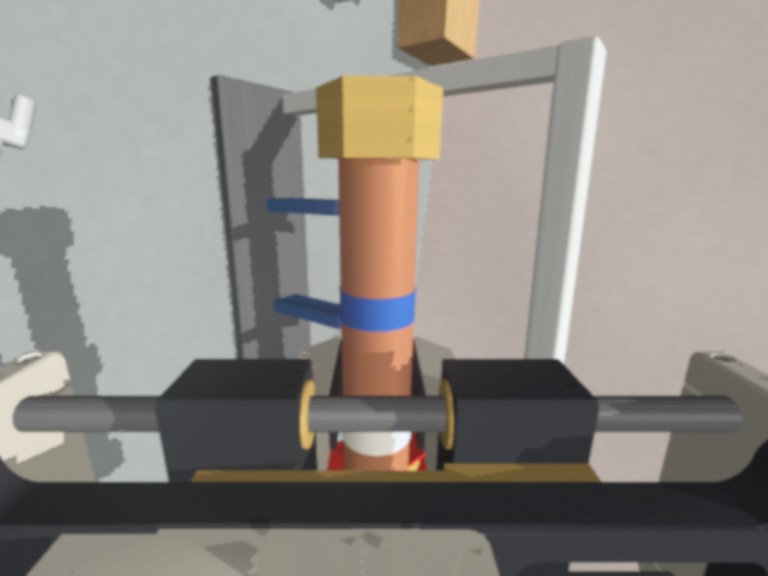

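Wrist view: the pipe is held with blue at (378,310) and white at (378,440). The stand's base corner is at (215,78) and the bar's top front corner at (580,42). I'll refit the stand with these points.

```bash
python3 - <<'E'
from lib import *
S,D=robot.camera_params("scene"),robot.camera_params("side")
W=np.load("w2.npy",allow_pickle=True)[0]
px=lambda P,ox,oy,sx=0:(np.array(P,float)-[sx,0])/4+[ox,oy]
b=277
sm=[(5,-150,b),(35,-150,b),(5,150,b),(35,150,b),(45,-155,12),(45,155,12),(-45,155,12)]
sp=px([(38,28),(5,48),(322,270),(285,293),(48,315),(305,555),(398,492)],170,145)
dm=[(5,150,b),(5,-150,b),(35,-150,b),(-45,155,12),(-45,-155,12),(45,155,12)]
dp=px([(425,248),(727,42),(700,22),(520,578),(783,345),(430,518)],180,110,400)
wm=[(-45,155,12),(5,150,277)]; wp=np.array([(215,78),(580,42)])/1.5
for o in ([(W,wm,wp)],[(S,sm,sp)],[(D,dm,dp)],[(S,sm,sp),(D,dm,dp),(W,wm*2,np.vstack([wp,wp]))]):
    q,r=fit(o,[.64,.015,.2]);print(q.round(4),r.round(1).tolist())
s=robot.observe();t=np.array(s['tool_pos']);print(t, Ro.from_euler('z',-q[2]).apply(t-[q[0],q[1],0]))
d=np.array([np.sin(np.radians(65)),0,-np.cos(np.radians(65))]);u=np.array([np.cos(np.radians(65)),0,np.sin(np.radians(65))])
Rt=Ro.from_euler('z',q[2]).as_matrix()@np.c_[np.cross(u,d),u,d]
print((Ro.from_matrix(Rt)*Ro.from_euler('xyz',s['tool_rot']).inv()).as_rotvec()/(np.pi/2))
E
```

```text
[0.6245 0.0011 0.128 ] [[-0.4, -0.0], [8.7, 0.2]]
[0.6442 0.0188 0.196 ] [[0.5, -0.7], [-0.6, -1.0], [2.8, -0.9], [2.0, -0.2], [-2.2, -0.1], [-1.9, 4.3], [-0.5, 1.7]]
[0.6367 0.0134 0.2074] [[1.7, 2.5], [2.2, -1.3], [0.5, -0.1], [-1.4, 0.7], [-1.0, -2.1], [-2.3, -0.2]]
[0.6388 0.0074 0.2124] [[0.0, -3.2], [-1.0, -3.5], [3.1, -5.3], [2.6, -4.7], [-2.6, -2.6], [-1.4, -0.1], [-0.5, -2.7], [3.6, 1.1], [3.1, -2.5], [1.4, -1.3], [0.2, -0.8], [-0.2, -3.4], [-0.8, -1.5], [1.2, 0.4], [10.1, -4.8], [1.2, 0.4], [10.1, -4.8]]
[ 0.4969093  -0.02195582  0.24179055] [-0.14490518  0.00125965  0.24179055]
[ 0.0151292  -0.12953113 -0.00928559]
```

{"method": "jog_arm", "body": {"deltas": [0.2,0.05,0,0.005,-0.06,-0.004,0.4,0.1,-0.1,0.01,-0.1,-0.009,0.6,0.15,-0.2,0.015,-0.13,-0.009,0.78,0.19,-0.2,0.015,-0.13,-0.009,0.78,0.19,-0.2,0.015,-0.13,-0.009]}}

```text
time: 5.25
tool_pos: [0.5799, -0.0051, 0.2214]
tool_rot: [2.006, 0.0, 1.782]
contact_force: [0.1, -0.3, -3.2]
opening: 0.0267
```

{"method": "jog_arm", "body": {"deltas": [0,0,0,0,0,0,0,0,0,0,0,0,0,0,0,0,0,0]}}

```text
time: 5.5
tool_pos: [0.5768, -0.0051, 0.2238]
tool_rot: [2.005, 0.003, 1.782]
contact_force: [0.1, 0.3, -4.1]
opening: 0.0271
```

```bash
python3 - <<'E'
from lib import *
import cv2
s=robot.observe(); print(s['time'],s['tool_pos'],Ro.from_euler('xyz',s['tool_rot']).as_matrix().round(3),s['qpos'].round(3),s['contact_force'],s['opening'])
out=[]
q=[.639,.010,.205]; t=np.array(s['tool_pos'])
for n,x,y in(("scene",170,130),("side",180,100)):
    im=robot.read_camera(n)[:,:,::-1]; out.append(cv2.resize(im[y:y+150,x:x+100],(400,600),interpolation=cv2.INTER_CUBIC))
    p=robot.camera_params(n)
    f=lambda M:((proj(p,M)-[x,y])*4).round().tolist()
    print(n,"vtips",f(world(q,[(-31,-50,131),(-31,50,131),(31,-50,131),(31,50,131)])),"tcp",f([t]))
cv2.imwrite("pics/pre.png",np.hstack(out))
E
```

```text
5.5 [ 0.57675198 -0.00513965  0.2237885 ] [[-0.21   0.411  0.887]
 [ 0.978  0.091  0.189]
 [-0.003  0.907 -0.421]] [-0.439  0.324  2.302  2.225  0.763 -2.698] [ 0.07950763  0.30657066 -4.13423426] 0.027060834014656206
scene vtips [[189.0, 282.0], [279.0, 358.0], [119.0, 324.0], [208.0, 404.0]] tcp [[262.0, 197.0]]
side vtips [[287.0, 325.0], [196.0, 401.0], [220.0, 288.0], [128.0, 362.0]] tcp [[283.0, 279.0]]
```

View pics/pre.png

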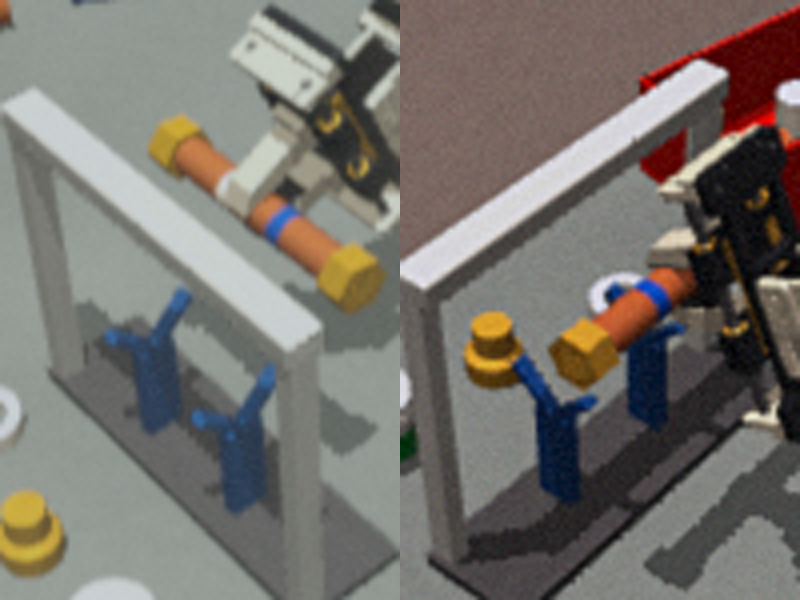

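V-tips are at scene (181,295), (268,372) and side (683,325), (595,403). The pipe sits parallel to the rests and agrees with the fit to a few mm, so I'm lowering it.

{"method": "jog_arm", "body": {"deltas": [0.15,0.04,-0.25,0,0,0,0.3,0.08,-0.5,0,0,0,0.45,0.12,-0.7,0,0,0,0.55,0.15,-0.84,0,0,0,0.55,0.15,-0.84,0,0,0]}}

```text
time: 6.02
tool_pos: [0.6326, 0.01, 0.137]
tool_rot: [2.008, 0.001, 1.782]
contact_force: [-0.5, -0.2, -4.7]
opening: 0.0269
```

{"method": "jog_arm", "body": {"deltas": [0.02,0,-0.04,0,0,0,0.04,0.01,-0.08,0,0,0,0.04,0.01,-0.1,0,0,0,0.04,0.01,-0.12,0,0,0,0.04,0.01,-0.12,0,0,0]}}

```text
time: 6.43
tool_pos: [0.6358, 0.0106, 0.1277]
tool_rot: [2.005, 0.003, 1.781]
contact_force: [0.3, -0.9, -4.0]
opening: 0.0268
```

```bash
python3 - <<'E'
from lib import *
import cv2
s=robot.observe(); print(s['time'],s['tool_pos'],s['contact_force'],s['torque'],s['opening'])
out=[]
for n,x,y in(("scene",170,130),("side",180,100)):
    im=robot.read_camera(n)[:,:,::-1]; out.append(cv2.resize(im[y:y+150,x:x+100],(400,600),interpolation=cv2.INTER_CUBIC))
cv2.imwrite("pics/low.png",np.hstack(out))
E
```

```text
6.4333 [0.63580025 0.01061281 0.12771921] [ 0.34125482 -0.85244712 -4.03551782] [-0.29044166  1.12964891  0.01701821] 0.026824768262313742
```

View pics/low.png

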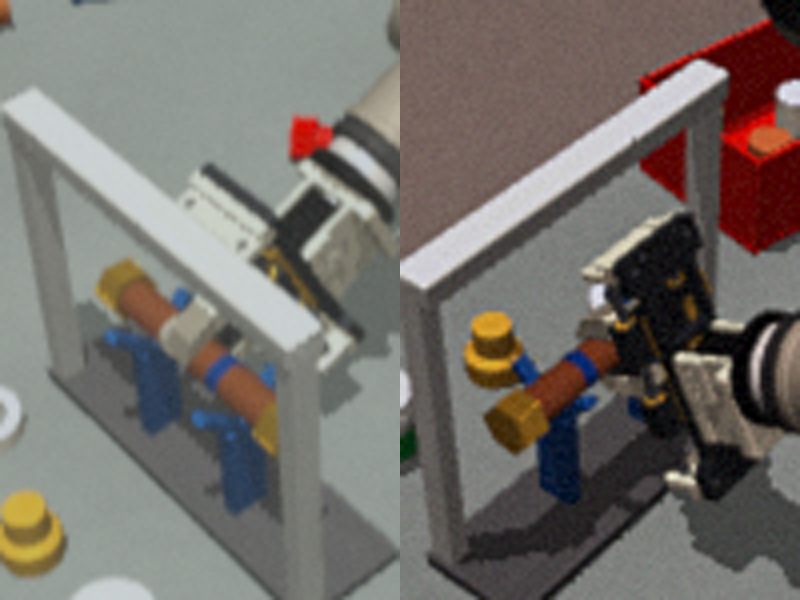

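The pipe hangs in both V mouths, about 6 mm high. I'll lower it on until the force changes.

{"method": "jog_arm", "body": {"deltas": [0,0,-0.02,0,0,0,0,0,-0.03,0,0,0,0,0,-0.04,0,0,0,0,0,-0.04,0,0,0]}}

```text
time: 6.87
tool_pos: [0.6375, 0.0108, 0.1255]
tool_rot: [1.999, 0.004, 1.782]
contact_force: [4.6, 1.6, 5.0]
opening: 0.0271
```

{"method": "jog_arm", "body": {"deltas": [0,0,-0.01,0,0,0,0,0,-0.02,0,0,0,0,0,-0.02,0,0,0,0,0,-0.02,0,0,0]}}

```text
time: 7.2
tool_pos: [0.6382, 0.0108, 0.1247]
tool_rot: [1.996, 0.005, 1.782]
contact_force: [6.0, 2.6, 7.6]
opening: 0.0269
```

Force is along +x and +z, so the pipe touches the near V face. I'll shift a few mm away from the robot.

{"method": "jog_arm", "body": {"deltas": [0.02,0,0,0,0,0,0.03,0.01,0,0,0,0,0.03,0.01,0,0,0,0,0.03,0.01,0,0,0,0]}}

```text
time: 7.53
tool_pos: [0.6402, 0.0114, 0.1227]
tool_rot: [2.001, 0.004, 1.781]
contact_force: [7.2, 0.2, 3.8]
opening: 0.0272
```

{"method": "jog_arm", "body": {"deltas": [0.0,0,-0.01,0,0,0,0,0,-0.01,0,0,0,0,0,-0.01,0,0,0,0,0,-0.01,0,0,0]}}

```text
time: 7.87
tool_pos: [0.6405, 0.0115, 0.1224]
tool_rot: [2.0, 0.004, 1.781]
contact_force: [5.4, -0.1, 7.6]
opening: 0.0271
```

{"method": "jog_arm", "body": {"deltas": [0.01,0,0,0,0,0,0.01,0,0,0,0,0,0.01,0,0,0,0,0,0.01,0,0,0,0,0,0.01,0,0,0,0,0], "claw": 0.6}}

```text
time: 8.28
tool_pos: [0.6395, 0.012, 0.1196]
tool_rot: [2.007, 0.002, 1.782]
contact_force: [-0.3, -0.9, 0.1]
opening: 0.0535
```

{"method": "jog_arm", "body": {"deltas": [0,0,0,0,0,0,0,0,0,0,0,0,0,0,0,0,0,0,0,0,0,0,0,0,0,0,0,0,0,0]}}

```text
time: 8.7
tool_pos: [0.64, 0.0119, 0.1203]
tool_rot: [2.005, 0.003, 1.782]
contact_force: [0.6, -0.2, 0.5]
opening: 0.0553
```

{"method": "jog_arm", "body": {"deltas": [-0.2,-0.04,0.1,0,0,0,-0.45,-0.1,0.21,0,0,0,-0.75,-0.16,0.36,0,0,0,-1,-0.21,0.47,0,0,0,-1,-0.21,0.47,0,0,0]}}

```text
time: 9.12
tool_pos: [0.5367, -0.0089, 0.1681]
tool_rot: [2.007, 0.002, 1.78]
contact_force: [-0.3, 0.6, -0.5]
opening: 0.0552
```

{"method": "jog_arm", "body": {"deltas": [-0.3,0.2,0.4,0,0,0,-0.4,0.4,0.7,0,0,0,-0.4,0.4,0.8,0,0,0,-0.4,0.4,0.8,0,0,0]}}

```text
time: 9.45
tool_pos: [0.5001, 0.0319, 0.2508]
tool_rot: [1.999, 0.006, 1.783]
contact_force: [0.2, -1.2, 0.2]
opening: 0.055
```

```bash
python3 - <<'E'
from lib import *
import cv2
s=robot.observe(); t=np.array(s['tool_pos']);print(s['time'],t,s['contact_force'],s['qpos'].round(2))
out=[]
for n,x,y in(("scene",170,130),("side",180,100)):
    im=robot.read_camera(n)[:,:,::-1]; out.append(cv2.resize(im[y:y+150,x:x+100],(400,600),interpolation=cv2.INTER_CUBIC))
cv2.imwrite("pics/seated.png",np.hstack(out))
a=np.radians(25);d=np.array([np.sin(a),0,-np.cos(a)]);u=np.array([np.cos(a),0,np.sin(a)])
Rt=Ro.from_euler('z',-.0286).as_matrix()@np.c_[np.cross(u,d),u,d]
print("turn",(Ro.from_matrix(Rt)*Ro.from_euler('xyz',s['tool_rot']).inv()).as_rotvec()/(np.pi/2))
print("shift",([.455,.301,.25]-t)*10)
E
```

```text
9.45 [0.50010213 0.03192909 0.25082709] [ 0.22998354 -1.23589429  0.23583767] [-0.44  0.13  2.47  2.21  0.75 -2.68]
turn [-0.03761399  0.44887777 -0.14835288]
shift [-0.45102133  2.69070908 -0.00827095]
```

View pics/seated.png

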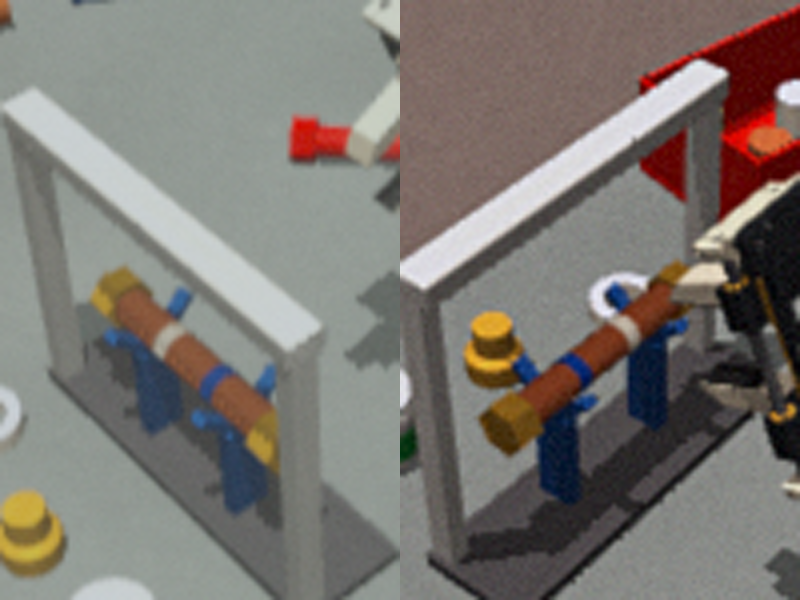

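The pipe lies in both V-rests: rings at scene (172,340) and (217,378), side (622,332) and (577,370). Now to the cradle.

{"method": "jog_arm", "body": {"deltas": [-0.05,0.25,0.1,-0.003,0.04,-0.013,-0.08,0.5,0.2,-0.006,0.08,-0.026,-0.12,0.75,0.3,-0.01,0.12,-0.04,-0.15,0.9,0.3,-0.0125,0.15,-0.05], "claw": 0.75}}

```text
time: 9.88
tool_pos: [0.4865, 0.0952, 0.2706]
tool_rot: [2.178, -0.044, 1.763]
contact_force: [-0.7, 0.7, -0.9]
opening: 0.0688
```

{"method": "jog_arm", "body": {"deltas": [-0.05,0.25,0,-0.003,0.04,-0.013,-0.08,0.5,0,-0.006,0.08,-0.026,-0.12,0.75,0,-0.01,0.12,-0.04,-0.15,0.9,0,-0.0125,0.15,-0.05]}}

```text
time: 10.22
tool_pos: [0.4737, 0.1309, 0.2677]
tool_rot: [2.292, -0.103, 1.792]
contact_force: [0.6, -0.9, 0.8]
opening: 0.0686
```

{"method": "jog_arm", "body": {"deltas": [-0.05,0.25,0,-0.003,0.04,-0.013,-0.08,0.5,0,-0.006,0.08,-0.026,-0.12,0.75,0,-0.01,0.12,-0.04,-0.15,0.9,0,-0.0125,0.15,-0.05,-0.15,0.9,0,-0.0125,0.15,-0.05]}}

```text
time: 10.63
tool_pos: [0.4597, 0.1893, 0.2618]
tool_rot: [2.449, -0.151, 1.772]
contact_force: [0.4, -0.3, -0.7]
opening: 0.0686
```

{"method": "jog_arm", "body": {"deltas": [0,0,0,0,0,0,0,0,0,0,0,0]}}

```text
time: 10.8
tool_pos: [0.4599, 0.1897, 0.2626]
tool_rot: [2.444, -0.15, 1.777]
contact_force: [1.1, 0.5, 1.0]
opening: 0.0687
```

```bash
python3 - <<'E'
from lib import *
import cv2
s=robot.observe(); t=np.array(s['tool_pos']);print(s['time'],t,s['contact_force'],s['qpos'].round(2))
p=robot.camera_params("wrist"); im=robot.read_camera("wrist"); np.save("w3.npy",np.array([p],object),allow_pickle=True)
cv2.imwrite("pics/w3.png",cv2.resize(im[:,:,::-1],(768,576)))
q=[.497,.3,-.0286]; e=np.array([-11.9,0,184.1]);u=np.array([.906,0,.423])*12;y=np.array([0,12,0])
print("handle top corners -n-y,-n+y,+n-y,+n+y",(proj(p,world(q,[e-u-y,e-u+y,e+u-y,e+u+y]))*1.5).round())
print("base ++ +- -+ --",(proj(p,world(q,[(80,40,8),(80,-40,8),(-80,40,8),(-80,-40,8)]))*1.5).round())
a=np.radians(25);d=np.array([np.sin(a),0,-np.cos(a)]);u=np.array([np.cos(a),0,np.sin(a)])
Rt=Ro.from_euler('z',-.0286).as_matrix()@np.c_[np.cross(u,d),u,d]
print("turn",(Ro.from_matrix(Rt)*Ro.from_euler('xyz',s['tool_rot']).inv()).as_rotvec()/(np.pi/2))
print("shift to grip",([.497,.300,.1596]-t)*10)
E
```

```text
10.8 [0.45989311 0.18974156 0.26264997] [1.06286177 0.54966154 1.01663156] [ 0.14 -0.01  2.14  0.47  0.35 -0.39]
handle top corners -n-y,-n+y,+n-y,+n+y [[310. 166.]
 [314. 122.]
 [353. 172.]
 [356. 130.]]
base ++ +- -+ -- [[317. 165.]
 [311. 241.]
 [142. 116.]
 [136. 217.]]
turn [-0.10963113  0.15712354 -0.13556   ]
shift to grip [ 0.37106892  1.10258444 -1.03049974]
```

View pics/w3.png

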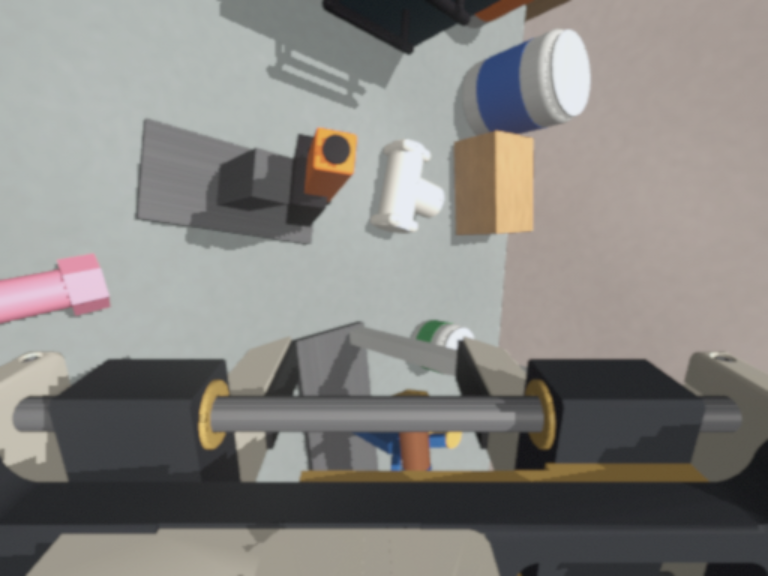

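The wrist view confirms the cradle fit: handle top centre (336,150) against (333,148) predicted, base corners within 5 px. I'll continue to the pre-grasp pose; the turn lagged.

{"method": "jog_arm", "body": {"deltas": [0,0.2,0,-0.02,0.03,-0.03,0,0.4,0,-0.05,0.07,-0.06,0,0.6,0,-0.08,0.11,-0.1,-0.02,0.8,-0.05,-0.11,0.157,-0.136,-0.04,1,-0.1,-0.11,0.157,-0.136]}}

```text
time: 11.27
tool_pos: [0.4552, 0.2684, 0.2543]
tool_rot: [2.644, -0.08, 1.639]
contact_force: [0.3, 0.3, -0.3]
opening: 0.0687
```

{"method": "jog_arm", "body": {"deltas": [0,0.1,0,0,0,0,0,0.1,0,0,0,0,0,0.1,0,0,0,0,0,0.1,0,0,0,0]}}

```text
time: 11.6
tool_pos: [0.4547, 0.2782, 0.254]
tool_rot: [2.643, -0.081, 1.642]
contact_force: [-0.6, -0.3, -0.8]
opening: 0.0688
```

```bash
cat > rel.py <<'E'
from lib import *
def report(q=(.498,.299,-.0286)):
    s=robot.observe(); t=np.array(s['tool_pos']);print(s['time'],t,s['contact_force'],s['qpos'].round(2),s['opening'])
    a=np.radians(25);d=np.array([np.sin(a),0,-np.cos(a)]);u=np.array([np.cos(a),0,np.sin(a)])
    Rz=Ro.from_euler('z',q[2]).as_matrix(); Rt=Rz@np.c_[np.cross(u,d),u,d]
    print("turn",((Ro.from_matrix(Rt)*Ro.from_euler('xyz',s['tool_rot']).inv()).as_rotvec()/(np.pi/2)).round(4))
    g=np.array([q[0],q[1],.1596]); print("shift to grip",((g-t)*10).round(3),"to pre",((g-.09*Rz@d-t)*10).round(3))
if __name__=="__main__": report()
E
python3 rel.py
```

```text
11.6 [0.45474984 0.27820977 0.25402564] [-0.58076234 -0.32475768 -0.78999219] [ 0.47  0.14  1.88 -0.21  0.64  0.56] 0.06881221719661883
turn [-0.0524  0.0383 -0.062 ]
shift to grip [ 0.433  0.208 -0.944] to pre [ 0.052  0.219 -0.129]
```

{"method": "jog_arm", "body": {"deltas": [0.02,0.1,0,-0.025,0.02,-0.03,0.05,0.22,-0.05,-0.052,0.038,-0.062,0.05,0.22,-0.1,-0.052,0.038,-0.062,0.05,0.22,-0.1,-0.052,0.038,-0.062]}}

```text
time: 11.93
tool_pos: [0.4598, 0.3007, 0.2435]
tool_rot: [2.705, -0.0, 1.544]
contact_force: [-0.7, -0.6, -0.5]
opening: 0.0686
```

```bash
python3 rel.py
```

```text
11.9333 [0.45978718 0.30071618 0.24347346] [-0.68990857 -0.61008131 -0.47353247] [ 0.57  0.24  1.76 -0.34  0.8   0.79] 0.06857515336183545
turn [-0.0001  0.0001 -0.001 ]
shift to grip [ 0.382 -0.017 -0.839] to pre [ 0.002 -0.006 -0.023]
```

{"method": "jog_arm", "body": {"deltas": [0.1,0,-0.22,0,0,0,0.2,-0.01,-0.44,0,0,0,0.3,-0.01,-0.66,0,0,0,0.38,-0.02,-0.84,0,0,0,0.38,-0.02,-0.84,0,0,0]}}

```text
time: 12.35
tool_pos: [0.4971, 0.2964, 0.1572]
tool_rot: [2.709, 0.002, 1.541]
contact_force: [-0.5, 0.3, -0.1]
opening: 0.0688
```

{"method": "jog_arm", "body": {"deltas": [0,0,0,0,0,0,0,0,0,0,0,0]}}

```text
time: 12.52
tool_pos: [0.4982, 0.2987, 0.1622]
tool_rot: [2.702, -0.002, 1.542]
contact_force: [-0.3, -0.2, 0.2]
opening: 0.0687
```

```bash
python3 rel.py; python3 - <<'E'
from lib import *
import cv2
out=[]
q=[.498,.299,-.0286]
for n,x,y in(("scene",275,175),("side",145,235)):
    im=robot.read_camera(n)[:,:,::-1]; out.append(cv2.resize(im[y:y+150,x:x+100],(400,600),interpolation=cv2.INTER_CUBIC))
cv2.imwrite("pics/probe.png",np.hstack(out))
E
```

```text
12.5167 [0.49820335 0.29866346 0.16218335] [-0.27205261 -0.23742182  0.23769102] [ 0.52  0.39  1.81 -0.4   0.61  0.84] 0.06865538018645767
turn [-0.0011  0.0023  0.0003]
shift to grip [-0.002  0.003 -0.026] to pre [-0.382  0.014  0.79 ]
```

View pics/probe.png

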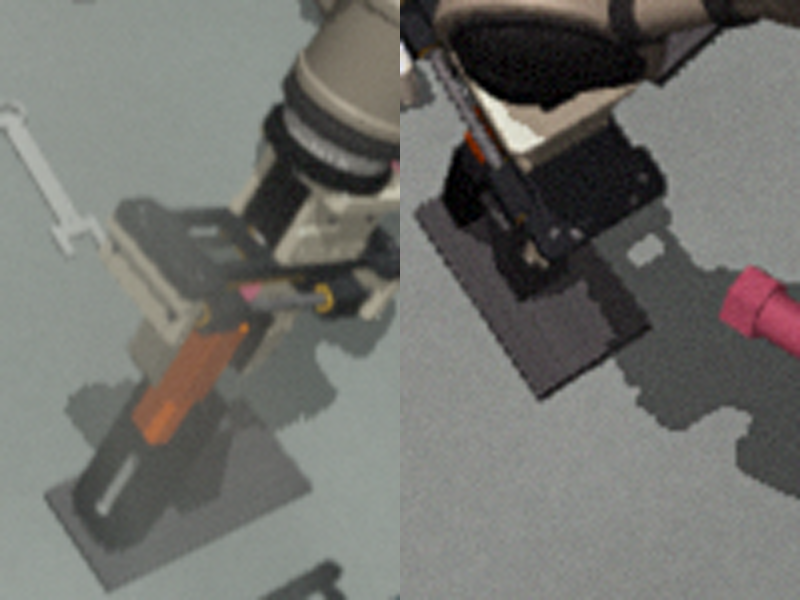

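The fingers straddle the handle, at scene crop (190,370). Closing.

{"method": "jog_arm", "body": {"deltas": [0,0,0,0,0,0,0,0,0,0,0,0,0,0,0,0,0,0,0,0,0,0,0,0,0,0,0,0,0,0], "claw": 0, "newtons": 30}}

```text
time: 13.03
tool_pos: [0.4982, 0.2994, 0.1613]
tool_rot: [2.702, -0.001, 1.542]
contact_force: [0.6, 0.5, 0.1]
opening: 0.0399
```

{"method": "jog_arm", "body": {"deltas": [0,0,0,0,0,0,0,0,0,0,0,0,0,0,0,0,0,0,0,0,0,0,0,0,0,0,0,0,0,0]}}

```text
time: 13.45
tool_pos: [0.498, 0.2992, 0.1609]
tool_rot: [2.703, -0.001, 1.542]
contact_force: [-1.2, -0.4, -0.7]
opening: 0.0236
```

```bash
python3 rel.py
```

```text
13.45 [0.49800628 0.29923506 0.16087657] [-1.23324479 -0.35535487 -0.69100301] [ 0.52  0.39  1.81 -0.4   0.6   0.85] 0.023584879621164647
turn [-0.0004  0.0015  0.0001]
shift to grip [-0.    -0.002 -0.013] to pre [-0.38   0.009  0.803]
```

{"method": "jog_arm", "body": {"deltas": [0,0,0.1,0,0,0,0,0,0.3,0,0,0,0,0,0.55,0,0,0,0,0,0.8,0,0,0,0,0,1,0,0,0]}}

```text
time: 13.87
tool_pos: [0.4984, 0.2995, 0.2637]
tool_rot: [2.701, -0.002, 1.543]
contact_force: [0.8, 0.3, -1.5]
opening: 0.0236
```

{"method": "jog_arm", "body": {"deltas": [0,-0.1,0.15,0,0,0,0,-0.3,0.3,0,0,0,0,-0.5,0.3,0,0,0,0,-0.7,0.3,0,0,0,0,-0.9,0.3,0,0,0]}}

```text
time: 14.28
tool_pos: [0.4979, 0.2085, 0.292]
tool_rot: [2.702, -0.001, 1.543]
contact_force: [0.2, 0.0, -1.3]
opening: 0.0242
```

{"method": "jog_arm", "body": {"deltas": [0,-0.2,0,0,0,0,0,-0.4,0,0,0,0,0,-0.6,0,0,0,0,0,-0.8,0,0,0,0,0,-1,0,0,0,0]}}

```text
time: 14.7
tool_pos: [0.4979, 0.1084, 0.2917]
tool_rot: [2.702, -0.001, 1.543]
contact_force: [0.1, 0.2, -2.1]
opening: 0.0236
```

```bash
python3 rel.py
```

```text
14.7 [0.49787688 0.10843773 0.29171784] [ 0.08287117  0.22916297 -2.06538621] [ 0.09  0.07  1.83 -0.07  0.81  0.16] 0.023566989937030346
turn [-0.0006  0.002  -0.0003]
shift to grip [ 1.000e-03  1.906e+00 -1.321e+00] to pre [-0.379  1.916 -0.506]
```

Tracking is good. Next is the pre-touch above the blue ring, then a look.

{"method": "jog_arm", "body": {"deltas": [0,-0.25,0,0,0,0,0.1,-0.45,0,0,0,0,0.3,-0.68,0,0,0,0,0.5,-0.68,0,0,0,0,0.62,-0.68,0,0,0,0]}}

```text
time: 15.12
tool_pos: [0.5617, 0.0396, 0.292]
tool_rot: [2.701, -0.001, 1.54]
contact_force: [-0.9, -0.7, -2.0]
opening: 0.024
```

{"method": "jog_arm", "body": {"deltas": [0,0,0,0,0,0,0,0,0,0,0,0]}}

```text
time: 15.28
tool_pos: [0.56, 0.0413, 0.291]
tool_rot: [2.703, -0.001, 1.542]
contact_force: [-0.2, 0.3, -1.0]
opening: 0.0239
```

```bash
python3 - <<'E'
from lib import *
import cv2
s=robot.observe(); t=np.array(s['tool_pos']);print(s['time'],t,s['contact_force'])
tip=t+[.060,-.0017,-.131]; out=[]
for n,x,y in(("scene",195,180),("side",195,150)):
    im=robot.read_camera(n)[:,:,::-1]; out.append(cv2.resize(im[y:y+75,x:x+50],(400,600),interpolation=cv2.INTER_CUBIC))
    p=robot.camera_params(n); print(n,((proj(p,[tip,(.6393,.0394,.12),(.650,-.0115,.12)])-[x,y])*8).round().tolist())
cv2.imwrite("pics/touch.png",np.hstack(out))
E
```

```text
15.2833 [0.55996611 0.04125894 0.29100631] [-0.23551407  0.28858666 -1.00622217]
scene [[280.0, 257.0], [236.0, 358.0], [143.0, 276.0]]
side [[261.0, 290.0], [231.0, 344.0], [326.0, 266.0]]
```

View pics/touch.png

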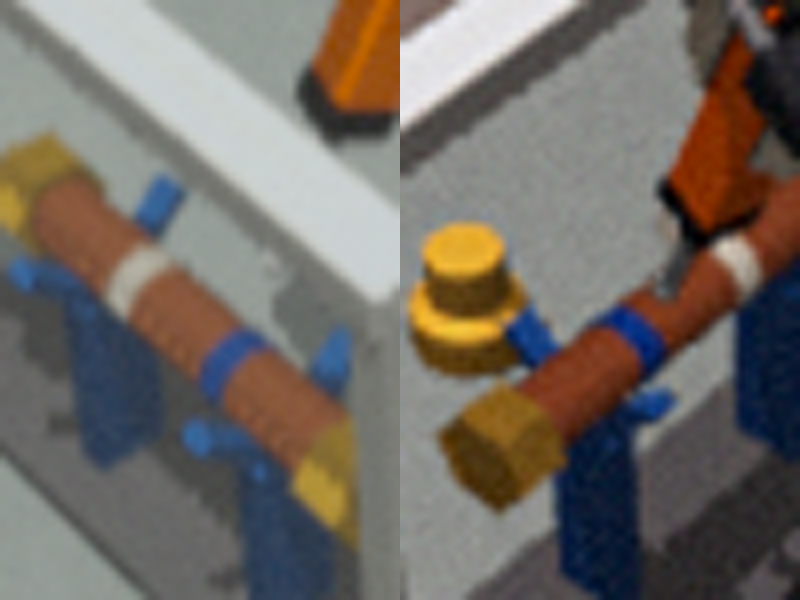

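Ball at side (670,290), blue ring at side (632,335) and scene (232,367), all within about 1 px of prediction relative to each other. Touching blue.

{"method": "jog_arm", "body": {"deltas": [0.03,0,-0.06,0,0,0,0.06,0,-0.12,0,0,0,0.08,0,-0.17,0,0,0,0.09,0,-0.2,0,0,0,0.09,0,-0.2,0,0,0]}}

```text
time: 15.8
tool_pos: [0.5689, 0.0414, 0.2697]
tool_rot: [2.705, -0.001, 1.542]
contact_force: [0.6, 0.1, -2.2]
opening: 0.0239
```

{"method": "jog_arm", "body": {"deltas": [0.005,0,-0.01,0,0,0,0.01,0,-0.02,0,0,0,0.015,0,-0.03,0,0,0,0.02,0,-0.04,0,0,0,0.02,0,-0.04,0,0,0]}}

```text
time: 16.22
tool_pos: [0.5713, 0.0413, 0.2672]
tool_rot: [2.702, -0.001, 1.542]
contact_force: [-0.6, 0.7, -0.7]
opening: 0.0239
```

{"method": "jog_arm", "body": {"deltas": [0.005,0,-0.01,0,0,0,0.005,0,-0.015,0,0,0,0.01,0,-0.02,0,0,0,0.01,0,-0.02,0,0,0,0.01,0,-0.02,0,0,0]}}

```text
time: 16.63
tool_pos: [0.5719, 0.0414, 0.2667]
tool_rot: [2.701, -0.001, 1.542]
contact_force: [-8.2, -0.6, 10.0]
opening: 0.0236
```

{"method": "jog_arm", "body": {"deltas": [0,0,0.005,0,0,0,0,0,0.005,0,0,0,0,0,0.005,0,0,0,0,0,0.005,0,0,0,0,0,0.005,0,0,0]}}

```text
time: 17.05
tool_pos: [0.5719, 0.0414, 0.2668]
tool_rot: [2.702, -0.001, 1.542]
contact_force: [-8.0, -0.5, 8.4]
opening: 0.024
```

```bash
python3 - <<'E'
from lib import *
import cv2
s=robot.observe(); t=np.array(s['tool_pos']);print(s['time'],t,s['contact_force'],s['opening'])
tip=t+[.060,-.0017,-.131]
im=robot.read_camera("side"); cv2.imwrite("pics/side_t1.png",im[:,:,::-1])
# ring centroids in both pics (blue / white in pipe window)
for n,x0,y0 in(("scene",195,180),("side",195,150)):
    im=robot.read_camera(n).astype(int); w=im[y0:y0+75,x0:x0+50]; p=robot.camera_params(n)
    m=(w[...,2]-w[...,0]>40)&(w[...,2]>90)
    ys,xs=np.nonzero(m); k,l,st,c=cv2.connectedComponentsWithStats(m.astype(np.uint8))
    print(n,[(st[i,4],(c[i]*8).round().tolist()) for i in range(1,k) if st[i,4]>8],"tip",((proj(p,[tip])-[x0,y0])*8).round())
E
```

```text
17.05 [0.57185111 0.04139327 0.26677229] [-8.01015148 -0.4542191   8.35420178] 0.023984059157169023
scene [(np.int32(24), [154.0, 199.0]), (np.int32(36), [51.0, 287.0]), (np.int32(26), [331.0, 354.0]), (np.int32(29), [222.0, 359.0]), (np.int32(52), [232.0, 458.0])] tip [[253. 319.]]
side [(np.int32(24), [129.0, 331.0]), (np.int32(20), [228.0, 329.0]), (np.int32(12), [251.0, 397.0])] tip [[242. 323.]]
```

The blue touch held at about 11 N for over half a second, so I'm backing off and moving to white.

{"method": "jog_arm", "body": {"deltas": [-0.04,0,0.08,0,0,0,-0.1,0,0.2,0,0,0,-0.12,0,0.26,0,0,0,-0.12,0,0.26,0,0,0]}}

```text
time: 17.53
tool_pos: [0.5607, 0.0413, 0.2937]
tool_rot: [2.699, -0.001, 1.542]
contact_force: [-0.1, -1.0, -0.7]
opening: 0.0242
```

{"method": "jog_arm", "body": {"deltas": [0.03,-0.15,0,0,0,0,0.07,-0.33,0,0,0,0,0.1,-0.5,0,0,0,0,0.11,-0.51,0,0,0,0,0.11,-0.51,0,0,0,0]}}

```text
time: 17.95
tool_pos: [0.5714, -0.0104, 0.2911]
tool_rot: [2.703, -0.001, 1.54]
contact_force: [-0.8, 0.5, -1.2]
opening: 0.0239
```

{"method": "jog_arm", "body": {"deltas": [0.03,0,-0.06,0,0,0,0.06,0,-0.12,0,0,0,0.09,0,-0.18,0,0,0,0.1,0,-0.22,0,0,0,0.1,0,-0.22,0,0,0]}}

```text
time: 18.37
tool_pos: [0.5808, -0.0091, 0.2678]
tool_rot: [2.705, -0.001, 1.543]
contact_force: [0.0, 0.1, -1.2]
opening: 0.0237
```

{"method": "jog_arm", "body": {"deltas": [0.005,0,-0.01,0,0,0,0.01,0,-0.02,0,0,0,0.015,0,-0.03,0,0,0,0.015,0,-0.03,0,0,0,0.015,0,-0.03,0,0,0]}}

```text
time: 18.78
tool_pos: [0.5826, -0.0096, 0.2673]
tool_rot: [2.702, -0.001, 1.542]
contact_force: [-5.1, 2.0, 3.7]
opening: 0.024
```

{"method": "jog_arm", "body": {"deltas": [0.002,0,-0.005,0,0,0,0.002,0,-0.005,0,0,0,0.002,0,-0.005,0,0,0,0.002,0,-0.005,0,0,0,0.002,0,-0.005,0,0,0]}}

```text
time: 19.2
tool_pos: [0.5828, -0.0096, 0.2672]
tool_rot: [2.701, -0.001, 1.542]
contact_force: [-6.1, 1.8, 7.9]
opening: 0.0242
```

{"method": "jog_arm", "body": {"deltas": [0,0,0,0,0,0,0,0,0,0,0,0,0,0,0,0,0,0]}}

```text
time: 19.45
tool_pos: [0.5828, -0.0096, 0.2671]
tool_rot: [2.701, -0.001, 1.542]
contact_force: [-6.1, 0.4, 7.6]
opening: 0.0237
```

```bash
python3 - <<'E'
from lib import *
import cv2
s=robot.observe(); t=np.array(s['tool_pos']);print(s['time'],t,s['contact_force'],s['opening'])
tip=t+[.060,-.0017,-.131]
for n,x0,y0 in(("scene",195,180),("side",195,150)):
    im=robot.read_camera(n).astype(int); cv2.imwrite(f"pics/{n}_t2.png",im[:,:,::-1].astype(np.uint8)); p=robot.camera_params(n)
    w=im[y0:y0+75,x0:x0+50]; m=(w.min(2)>115)&(w.max(2)-w.min(2)<45); k,l,st,c=cv2.connectedComponentsWithStats(m.astype(np.uint8))
    print(n,[(int(st[i,4]),(c[i]*8).round().tolist()) for i in range(1,k) if 8<st[i,4]<120],"tip",((proj(p,[tip])-[x0,y0])*8).round())
E
```

```text
19.45 [ 0.5827705  -0.00959235  0.26713551] [-6.10998635  0.37283123  7.60580615] 0.023730121214102604
scene [(32, [131.0, 274.0])] tip [[158. 237.]]
side [(58, [290.0, 372.0])] tip [[337. 244.]]
```

White touch held at about 9 N for over 0.6 s. Returning to the cradle by exactly reversing the commanded shifts.

{"method": "jog_arm", "body": {"deltas": [-0.04,0,0.08,0,0,0,-0.1,0,0.2,0,0,0,-0.12,0,0.26,0,0,0,-0.12,0,0.26,0,0,0]}}

```text
time: 19.88
tool_pos: [0.5715, -0.0099, 0.2941]
tool_rot: [2.699, -0.0, 1.542]
contact_force: [0.5, 0.9, -1.9]
opening: 0.0238
```

{"method": "jog_arm", "body": {"deltas": [-0.25,0,0,0,0,0,-0.5,0.1,0,0,0,0,-0.727,0.3,0,0,0,0,-0.727,0.5,0,0,0,0,-0.727,0.69,0,0,0,0]}}

```text
time: 20.3
tool_pos: [0.4973, 0.0598, 0.2921]
tool_rot: [2.702, -0.001, 1.541]
contact_force: [0.4, -0.0, -1.2]
opening: 0.0239
```

{"method": "jog_arm", "body": {"deltas": [0,0.2,0,0,0,0,0,0.4,0,0,0,0,0,0.6,0,0,0,0,0,0.8,0,0,0,0,0,1,0,0,0,0]}}

```text
time: 20.72
tool_pos: [0.4982, 0.1604, 0.2917]
tool_rot: [2.702, -0.001, 1.542]
contact_force: [0.3, 0.4, -2.6]
opening: 0.0241
```

{"method": "jog_arm", "body": {"deltas": [0,0.2,0,0,0,0,0,0.4,0,0,0,0,0,0.6,0,0,0,0,0,0.8,0,0,0,0,0,1,0,0,0,0]}}

```text
time: 21.13
tool_pos: [0.4982, 0.2605, 0.2916]
tool_rot: [2.703, -0.001, 1.542]
contact_force: [1.0, 0.2, -1.2]
opening: 0.0239
```

{"method": "jog_arm", "body": {"deltas": [0,0.2,0,0,0,0,0,0.4,-0.1,0,0,0,0,0.4,-0.31,0,0,0,0,0.4,-0.31,0,0,0,0,0.4,-0.31,0,0,0]}}

```text
time: 21.55
tool_pos: [0.4976, 0.2991, 0.2596]
tool_rot: [2.705, 0.001, 1.543]
contact_force: [0.2, -0.3, -1.3]
opening: 0.0235
```

```bash
python3 - <<'E'
from rel import report
report((.498,.2992,-.0286))
E
```

```text
21.55 [0.49761561 0.29908113 0.25960344] [ 0.23266117 -0.29409411 -1.33273287] [ 0.52  0.27  1.67 -0.3   0.85  0.71] 0.023526869499608905
turn [ 0.0005 -0.0002 -0.0002]
shift to grip [ 0.004  0.001 -1.   ] to pre [-0.376  0.012 -0.184]
```

{"method": "jog_arm", "body": {"deltas": [0,0,-0.2,0,0,0,0,0,-0.4,0,0,0,0,0,-0.6,0,0,0,0,0,-0.75,0,0,0,0,0,-0.82,0,0,0]}}

```text
time: 21.97
tool_pos: [0.4982, 0.2984, 0.1781]
tool_rot: [2.704, -0.0, 1.541]
contact_force: [0.4, 0.4, -0.8]
opening: 0.0243
```

{"method": "jog_arm", "body": {"deltas": [0,0,-0.06,0,0,0,0,0,-0.12,0,0,0,0,0,-0.16,0,0,0,0,0,-0.17,0,0,0,0,0,-0.17,0,0,0]}}

```text
time: 22.38
tool_pos: [0.4984, 0.2994, 0.1624]
tool_rot: [2.702, -0.001, 1.542]
contact_force: [0.4, -0.3, -1.0]
opening: 0.0243
```

{"method": "jog_arm", "body": {"deltas": [0,0,-0.01,0,0,0,0,0,-0.01,0,0,0,0,0,-0.01,0,0,0,0,0,-0.01,0,0,0]}}

```text
time: 22.72
tool_pos: [0.4983, 0.2994, 0.1614]
tool_rot: [2.702, -0.001, 1.542]
contact_force: [-0.3, 0.2, -0.5]
opening: 0.0236
```

{"method": "jog_arm", "body": {"deltas": [0,0,-0.01,0,0,0,0,0,-0.01,0,0,0,0,0,-0.01,0,0,0,0,0,-0.01,0,0,0]}}

```text
time: 23.05
tool_pos: [0.4985, 0.2995, 0.1607]
tool_rot: [2.701, -0.002, 1.542]
contact_force: [-2.8, -0.5, 5.1]
opening: 0.0239
```

{"method": "jog_arm", "body": {"deltas": [0,0,0,0,0,0,0,0,0,0,0,0,0,0,0,0,0,0,0,0,0,0,0,0,0,0,0,0,0,0], "claw": 0.6}}

```text
time: 23.47
tool_pos: [0.4982, 0.2993, 0.1599]
tool_rot: [2.703, -0.001, 1.542]
contact_force: [-0.1, 0.8, 0.3]
opening: 0.0523
```

{"method": "jog_arm", "body": {"deltas": [0,0,0,0,0,0,0,0,0,0,0,0,0,0,0,0,0,0,0,0,0,0,0,0,0,0,0,0,0,0], "claw": 0.75}}

```text
time: 23.88
tool_pos: [0.4982, 0.2993, 0.1601]
tool_rot: [2.702, -0.001, 1.542]
contact_force: [0.3, 0.2, -0.1]
opening: 0.0687
```

{"method": "jog_arm", "body": {"deltas": [-0.05,0,0.11,0,0,0,-0.15,0,0.32,0,0,0,-0.25,0.01,0.54,0,0,0,-0.35,0.01,0.75,0,0,0,-0.45,0.01,0.97,0,0,0]}}

```text
time: 24.3
tool_pos: [0.4523, 0.3003, 0.2587]
tool_rot: [2.702, -0.001, 1.542]
contact_force: [0.6, 0.9, -0.5]
opening: 0.0691
```

{"method": "jog_arm", "body": {"deltas": [-0.2,-0.2,0.2,0,0,0,-0.4,-0.4,0.3,0,0,0,-0.4,-0.7,0.3,0,0,0,-0.4,-1,0.3,0,0,0,-0.4,-1,0.3,0,0,0]}}

```text
time: 24.72
tool_pos: [0.4121, 0.1971, 0.2882]
tool_rot: [2.701, -0.0, 1.54]
contact_force: [0.4, -0.7, 0.8]
opening: 0.0688
```

```bash
python3 - <<'E'
from lib import *
import cv2
s=robot.observe(); print(s['time'],s['tool_pos'],s['contact_force'])
out=[]
for n,x,y in(("scene",275,190),("side",145,234)):
    im=robot.read_camera(n)[:,:,::-1]; a=cv2.resize(im[y:y+100,x:x+100],(300,300),interpolation=cv2.INTER_CUBIC)
    x,y=(170,140) if n=="scene" else (180,110)
    b=cv2.resize(im[y:y+100,x:x+100],(300,300),interpolation=cv2.INTER_CUBIC); out.append(np.vstack([a,b]))
cv2.imwrite("pics/final.png",np.hstack(out))
# numeric comparison with the start: handle and rings
S={n:cv2.resize(cv2.imread(f"pics/{n}0.png"),(512,384),interpolation=cv2.INTER_AREA)[:,:,::-1].astype(int) for n in("scene","side")}
for n,(x,y,w,h) in{"scene":(300,240,45,60),"side":(155,250,30,30)}.items():
    for im in(S[n],robot.read_camera(n).astype(int)):
        c=im[y:y+h,x:x+w]; m=(c[...,0]-c[...,2]>60)&(c[...,0]-c[...,1]>40)&(c[...,2]<100); ys,xs=np.nonzero(m); print(n,m.sum(),xs.mean()+x,ys.mean()+y,xs.min()+x,ys.min()+y)
E
```

```text
24.7167 [0.41205681 0.19705098 0.28815343] [ 0.40390931 -0.70528554  0.84273309]
scene 401 321.1147132169576 267.76807980049875 308 251
scene 419 321.26252983293557 267.7326968973747 308 251
side 174 168.51724137931035 264.7816091954023 161 255
side 172 168.38372093023256 265.1046511627907 161 255
```

The handle is within 0.4 px of its starting position in both views. I'll check the pipe numerically against the seated picture, then hand in.

```bash
python3 - <<'E'
from lib import *
import cv2
old=cv2.imread("pics/seated.png"); win={"scene":(0,90,230,80,240),"side":(400,80,220,230,240)}
for i,(n,x,y) in enumerate((("scene",170,130),("side",180,100))):
    now=cv2.resize(robot.read_camera(n)[:,:,::-1][y:y+150,x:x+100],(400,600),interpolation=cv2.INTER_CUBIC)
    o=old[:,400*i:400*i+400]
    T=o[270:450,80:280].copy() if i==0 else o[330:450,80:230].copy()
    oy,ox=(270,80) if i==0 else (330,80)
    r=cv2.matchTemplate(now,T,cv2.TM_CCOEFF_NORMED); _,v,_,l=cv2.minMaxLoc(r); print(n,"score",round(v,3),"shift in px/4",l[0]-ox,l[1]-oy)
print(robot.observe()['time']); print(robot.hand_in())
E
```

```text
scene score 0.999 shift in px/4 0 0
side score 0.356 shift in px/4 -37 -70
25.0167
the job is handed in; nothing more can be done
None
```

The job is handed in, at 25 s of the 72 s allowed; no verdict is reported. The copper pipe lies in both V-rests. The probe touched the blue ring (about 11 N) and then the white ring (6 to 10 N), each for over half a second. It was then laid back in its cradle and released.

**Last checks:**
- **Probe:** the orange handle is within 0.4 px of its starting position in both the scene and side views.
- **Pipe, scene view:** no shift from the picture taken just after it was seated (match score 0.999).
- **Pipe, side view:** this check failed (score 0.36), so only the scene view supports the pipe's final position. The arm, parked nearer that camera, probably hid the pipe, but I handed in before confirming that.
- **Final picture:** I could not view it because the 12-picture limit was reached.
- **Ring touches:** I confirmed blue from a picture just before contact. White rests on the measured position and the contact force only.
- **Bystanders:** I did not measure them at the end, but the moves kept clear of them.

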